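# Tap the plate rack's loose wedge home

## Task

One of the two wooden wedges that lock the ends of the plate rack has worked loose and stands higher than the other. Pick up the food tin that stands at the front right of the worktop and tap the high wedge down with the tin's flat bottom, never with the gripper: first a tap that drives it only about half way, lift the tin clear, then tap again until the wedge stops and is fully home, level with the other one. Finally stand the tin upright on the worktop again and let go, without disturbing the spice jar and the salt shaker.

Things in the scene. Friction and masses are not known exactly. Their poses are not given: they have to be found in the camera images.
- tin: the tool: closed round food tin with a printed label, 57 mm in diameter, 72 mm high, flat ends, about 0.3 to 0.55 kg; stands upright and loose at the front right of the worktop, in either of two places (the spice jar is in the other); not the similar tin far back at the left. Origin: centre of its underside, z up
- plate_rack: low plate rack of medium brown wood, fixed to the worktop: two end panels (120 x 16 mm, 62 mm high, centred 83 mm either side of the middle) joined by a rail along the rack's y axis with two rows of light dowel pegs (tops 78 mm high). The rail's ends (tenons, 40 mm wide, top 46 mm above the worktop) stick out to 139 mm from the middle; each has a slot with a wedge through it 103 mm from the middle. Origin: centre of its underside; y along the rail, z up
- loose_wedge: the high wedge, light wood, 13 mm thick, tapered, with a flat rectangular head 16 x 28 mm; it sits upright in the slot at one end of the rack (either end) and can only slide straight down. This point is on the worktop exactly below the wedge's axis and does not move with it; z up, y along the rail
- wedge_head (a point): centre of the top of the high wedge's head; 118 to 124 mm above the worktop at the start, 88 mm when fully home
- wedge_slide (a joint): how far the high wedge has been driven down, in m: 0 to 0.006 at the start, 0.036 fully home, where it meets a solid stop. It is stuck by friction of about 7 N, stays where it is left, and does not spring back
- tight_wedge: the other wedge, the same shape, already fully home at the rack's other end and fixed: its head's top is 88 mm above the worktop. Origin: on the worktop below its axis
- spice_jar: bystander: small round jar with dark lid, 44 mm in diameter, 96 mm high, loose, at the front right beside the tin. Origin: centre of its underside
- salt_shaker: bystander: small glass shaker with grey top, 44 mm in diameter, 90 mm high, loose, at the front to the left of the rack (not the similar one far back). Origin: centre of its underside
There are look-alikes about, which are no part of the job. What is shaped like the tin but orange is not meant.

How it is judged:
On the way, in this order (a step that is already met when the one before it is completed fails the run):
1. the first tap has driven the wedge part of the way (10 to 30 mm of its 36 mm) and the tin has been lifted clear of it by 5 mm or more (value of joint wedge_slide between 0.01 and 0.03 m and contact force between tin and loose_wedge below 0.05 N and z of tin in the frame of wedge_head above 0.005 m), for 0.1 s.
2. a further tap with the tin drives the wedge home (within 3.5 mm of its stop) (value of joint wedge_slide above 0.0325 m and contact force between tin and loose_wedge above 0.5 N).
At the end, for the whole second after the job is handed in: the high wedge is within 3.5 mm of fully home; the tin stands upright (within 8 degrees) and still on the worktop, released (value of joint wedge_slide above 0.0325 m and height (world z) of tin between -0.008 and 0.008 m and angle between tin's own z axis and vertical below 0.15 rad and linear speed of tin below 0.02 m/s); the robot touches nothing.
It fails at once if the gripper or arm touches the high wedge (contact force between any of the fingers, the arm and loose_wedge above 1 N).
It fails at once if the spice jar is pushed more than 20 mm or tipped (distance of spice_jar from where it was at the start of the episode above 0.02 m or angle between spice_jar's own z axis and vertical above 0.3 rad).
It fails at once if the salt shaker is pushed more than 20 mm or tipped (distance of salt_shaker from where it was at the start of the episode above 0.02 m or angle between salt_shaker's own z axis and vertical above 0.3 rad).
It also fails if it takes over 54 s, if anything falls off the work surface, if the arm or the gripper's body presses on something with over 40 N, if the wrist force passes 120 N, or if a joint passes its speed limit or range.

## Robot

A 6-joint arm with a two-finger parallel gripper is mounted at the origin on a cart in front of the work surface, level with it; the furniture and walls round the work are solid. World frame = base frame: x ahead of the robot, y to its left, z up, the work surface at z = 0. Lengths are in m, angles in rad, forces in N, time in s.
With the tool pointing down it reaches from about 0.375 to 0.9 m from the base axis. Payload 3.1 kg.
Tool frame: the origin (TCP) lies at the very end of the fingers, on their centre line; the grasp point (between the pads) lies 19 mm behind it; y points along the fingers, x is the direction in which the jaws open and shut, and the axes are right-handed (so a half turn about y gives the same grasp; the last joint's range is limited). The gripper opens to 87 mm and grips with 3 to 60 N. Pads are 19 mm wide; open, the fingers measure 117 mm over their backs; the gripper's body (75 mm by 190 mm) begins 51 mm behind the grasp point.
Start: joints at [1.038, 0.527, 1.433, -0, 1.181, -0.178], TCP at [0.217, 0.586, 0.223] pointing down, gripper open.
Joint ranges: [-3.08, 3.08], [-0.75, 2.2], [0.22, 2.44], [-1.43, 4.57], [0, 2.65], [-2.85, 2.85]. Speed limits (rad/s): [2.79, 2.79, 3.14, 3.14, 3.14, 3.14].

## Interface

Orientations are given as a unit quaternion [x, y, z, w].
In Python, from rig import robot gives the robot as it stands.
- The arm moves only by the shell command python3 -m creep 'ROWS' [FORCE]. ROWS is JSON, a list of rows, each a list of 3 entries, a list of its own where there are three numbers: the shift along the tool's x, y, z in mm, then the turn about the tool's y in rad, then the opening, from 0 (shut) to 1 (fully open). A call has 1 to 8 rows; each row shifts and turns the commanded pose from where the row before left it, along the tool's axes as they then stand; what a row does not reach is not made up. A row lasts 1/10 s, in which the tool goes at most 50 mm and 8.59 degrees, less where a joint would pass 70% of its speed; a pose out of reach is approached as far as the arm can. A call with a gripper value outside its range is refused whole. The fingers move at their own pace and stop on an object; FORCE is the grip in N (left out, the last holds). Time passes only in rows, so rows that do not move let the fingers close. It gives the time, the measured TCP pose, the force and the opening at its end, in the units of the state.
- robot.get_obs(): the state, without advancing time (a new reading comes with each control period).
- robot.camera(name): name is "scene" or "top" or "wrist"; returns a dict with "pixels" (400x640x3 uint8, red, green, blue), "fx", "fy", "cx", "cy" (pixels), "position" and "rotation" of the camera in the world. Camera axes: x right, y up, looking along -z (the intrinsics and any distortion apply to the point x, -y, -z); pixel columns grow to the right and rows downward; lengths in m; the calibration is good to about 2 mm. A picture is of the moment at which its call begins. There is no depth.
- robot.hand_in(): hands the job in, once; it reports no verdict.
The state is a dict: "time": time; "q": joint angles; "joint_velocities": joint speeds; "joint_torque": joint torques, N m; "position": TCP position; "tool_rot": TCP orientation; "ft_force": force on the tool from outside, world axes, zero at the start; "moment": the same for the moment, N m; "grip_width": finger opening in m.
Only numpy, scipy, OpenCV 4.12 (cv2) and the standard library are available. Lean on these libraries where they do the work, as an engineer would, in place of code of your own. Each camera call takes 0.05 s, during which the arm holds its last target.

## Working session

There is one attempt and no reset: what is moved stays moved. The work goes in short steps, Python scripts to look and compute and a shell command to move; the robot and the scene stay as the last step left them, time stands still between calls to the robot, and variables do not carry over. Pictures are saved under pics/ and viewed, and the job is handed in when it is done.

```bash
ls; mkdir -p pics
python3 - <<'E'
from rig import robot
import cv2,numpy as np
o=robot.get_obs();print(o)
for n in("scene","top","wrist"):
    c=robot.camera(n);cv2.imwrite(f"pics/{n}0.png",c["pixels"][:,:,::-1])
    print(n,{k:(np.array(v).round(4).tolist() if k!="pixels" else 0) for k,v in c.items()})
E
```

```text
pics
{'time': 0.0, 'q': array([ 1.03754211e+00,  5.28486177e-01,  1.43393203e+00, -9.39443872e-06,
        1.18136109e+00, -1.78525866e-01]), 'joint_velocities': array([-0.00040293, -0.00059201,  0.00030958, -0.00020337, -0.00205815,
        0.00034466]), 'joint_torque': array([ 1.26564151e-03, -4.40049613e+01, -1.76590276e+01,  6.30921288e-02,
        5.83816285e-02, -1.85682702e-04]), 'position': array([0.216692  , 0.58544318, 0.22154988]), 'tool_rot': array([ 0.5806976 ,  0.40323742, -0.40464062, -0.58004814]), 'ft_force': array([ 0.38947733, -0.83311478, -0.28039714]), 'moment': array([-0.01210155,  0.01701817,  0.00925827]), 'grip_width': 0.08683332878864432}
scene {'pixels': 0, 'fx': 364.5687, 'fy': 364.5687, 'cx': 319.8862, 'cy': 200.1004, 'position': [0.2262, 0.6185, 0.6707], 'rotation': [-0.0946, 0.4163, 0.8846, -0.1878]}
top {'pixels': 0, 'fx': 416.136, 'fy': 416.136, 'cx': 318.6913, 'cy': 200.9003, 'position': [0.3134, 0.0045, 1.1162], 'rotation': [-0.0735, 0.085, 0.7478, -0.6544]}
wrist {'pixels': 0, 'fx': 332.8438, 'fy': 332.8438, 'cx': 318.6965, 'cy': 195.3677, 'position': [0.1435, 0.6128, 0.3829], 'rotation': [-0.1193, -0.0822, 0.5655, 0.8119]}
```

View pics/scene0.png

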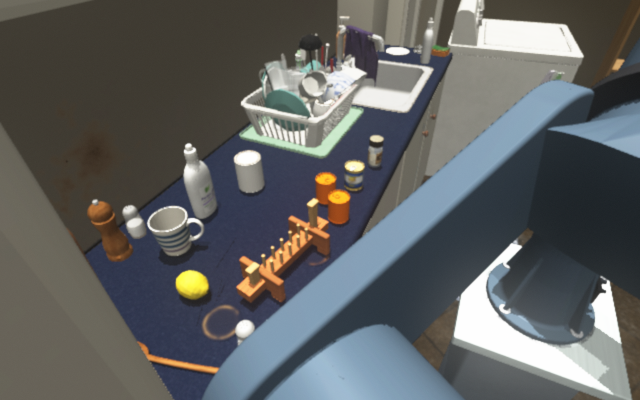

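View pics/top0.png

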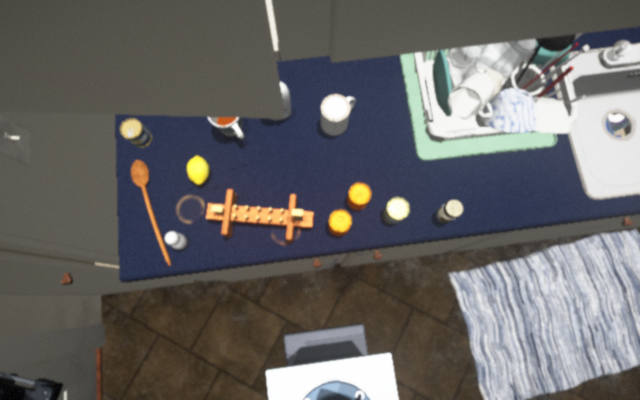

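View pics/wrist0.png

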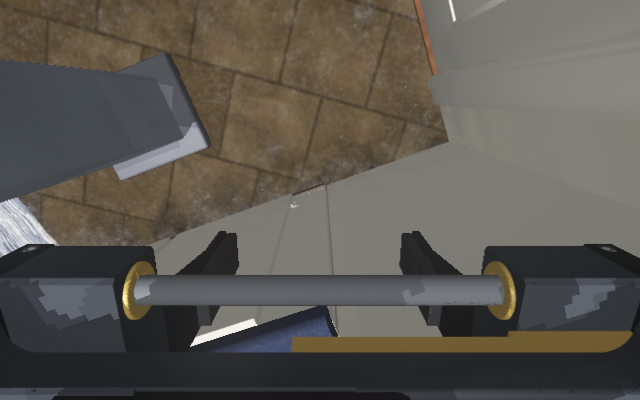

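```bash
cat > h.py <<'E'
import numpy as np,cv2
from scipy.spatial.transform import Rotation as R
from rig import robot
def ray(c,u,v):
    d=np.array([(u-c["cx"])/c["fx"],-(v-c["cy"])/c["fy"],-1.0])
    d=R.from_quat(c["rotation"]).apply(d)
    return np.array(c["position"]),d/np.linalg.norm(d)
def onz(c,u,v,z):
    p,d=ray(c,u,v);return p+d*(z-p[2])/d[2]
def tri(a,b):
    A=np.zeros((3,3));y=np.zeros(3)
    for c,u,v in(a,b):
        p,d=ray(c,u,v);M=np.eye(3)-np.outer(d,d);A+=M;y+=M@p
    x=np.linalg.solve(A,y)
    return x,[np.linalg.norm((np.eye(3)-np.outer(d,d))@(x-p)) for p,d in(ray(*a),ray(*b))]
def proj(c,P):
    q=R.from_quat(c["rotation"]).inv().apply(np.array(P)-c["position"])
    return c["cx"]+c["fx"]*q[0]/-q[2], c["cy"]-c["fy"]*q[1]/-q[2]
def crop(c,x0,x1,y0,y1,k,f):
    im=c["pixels"][y0:y1,x0:x1,::-1];cv2.imwrite(f,cv2.resize(im,None,fx=k,fy=k,interpolation=cv2.INTER_CUBIC))
E
python3 - <<'E'
from h import *
i=cv2.imread("pics/top0.png");cv2.imwrite("pics/t1.png",cv2.resize(i[170:270,195:325],None,fx=6,fy=6,interpolation=2))
cv2.imwrite("pics/t2.png",cv2.resize(i[170:240,320:480],None,fx=5,fy=5,interpolation=2))
i=cv2.imread("pics/scene0.png");cv2.imwrite("pics/s1.png",cv2.resize(i[120:310,230:400],None,fx=3,fy=3,interpolation=2))
print(R.from_quat(robot.get_obs()["tool_rot"]).as_matrix().round(3))
E
```

```text
[[ 0.347 -0.001 -0.938]
 [ 0.938 -0.001  0.347]
 [-0.002 -1.     0.   ]]
```

View pics/t1.png

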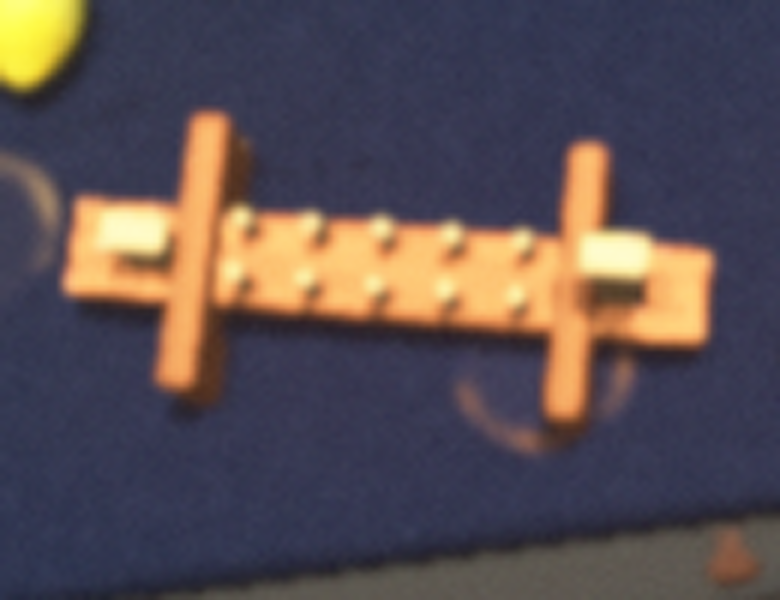

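View pics/t2.png

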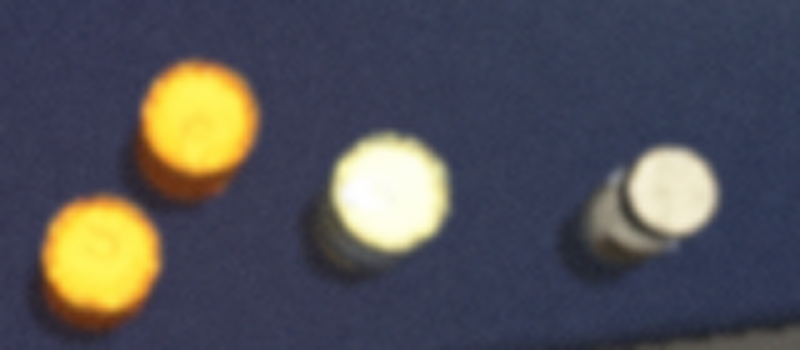

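View pics/s1.png

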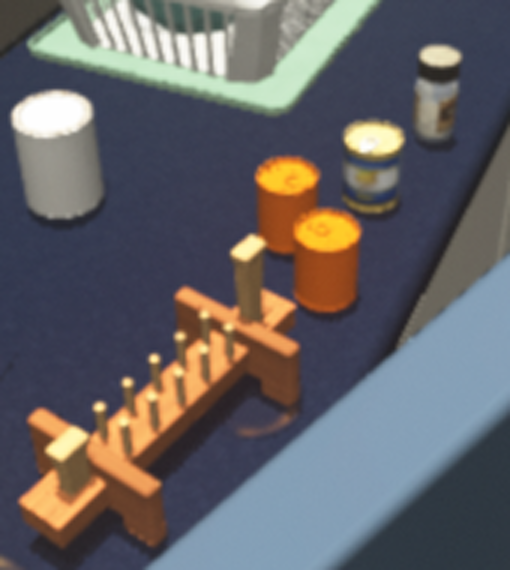

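Run:
```python
from h import *
cs=robot.camera("scene");ct=robot.camera("top")
S=lambda x,y:(cs,x/3+230-.33,y/3+120-.33)
T1=lambda x,y:(ct,x/6+195-.4,y/6+170-.4)
T2=lambda x,y:(ct,x/5+320-.4,y/5+170-.4)
for n,a,b in [("tin",S(373,138),T2(390,192)),("jar",S(440,57),T2(672,192)),("or1",S(287,174),T2(199,117)),("or2",S(327,229),T2(101,251)),
 ("hi",S(248,249),T1(615,248)),("lo",S(67,445),T1(133,232))]:
    x,r=tri(a,b);print(n,x.round(4),np.round(r,4))
print("shaker",onz(ct,176,240,.09),onz(cs,245,327,.09))
print(onz(*T2(390,192),.072),onz(*T1(615,248),.121),onz(*T1(133,232),.088))
```

```text
tin [ 0.5052 -0.227   0.071 ] [0.0001 0.0001]
jar [ 0.4821 -0.3622  0.0944] [0.0001 0.0001]
or1 [ 0.5567 -0.1356  0.0739] [0. 0.]
or2 [ 0.4932 -0.0755  0.0732] [0.0008 0.0008]
hi [0.5199 0.028  0.1211] [0.0013 0.0013]
lo [0.5624 0.2299 0.0853] [0.0001 0.0001]
shaker [0.49459958 0.33517016 0.09      ] [0.49834289 0.35207668 0.09      ]
[ 0.50494472 -0.22683039  0.072     ] [0.52126192 0.02840344 0.121     ] [0.56184354 0.22930196 0.088     ]
```

```bash
cat > plan.py <<'E'
import sys
from h import *
# x y z yaw_deg(or nan) N opening : straight line plan from measured pose
x,y,z,yaw,N,g=map(float,sys.argv[1:7]);N=int(N)
o=robot.get_obs();p=o["position"].copy();M=R.from_quat(o["tool_rot"])
X=M.as_matrix()[:,0];cur=np.arctan2(X[1],X[0])
d=0 if np.isnan(yaw) else -((np.radians(yaw)-cur+np.pi)%(2*np.pi)-np.pi)
t=round(d/N,3); tgt=np.array([x,y,z])
rows=[]
for i in range(N):
    s=np.round(M.inv().apply((tgt-p)/(N-i))*1000,1 if N==1 else 0)
    p=p+M.apply(s)/1000;M=M*R.from_euler("y",t);rows.append([s.tolist(),t,g])
    if max(np.linalg.norm(s),0)>50:print("TOO LONG")
for i in range(0,N,8):print(str(rows[i:i+8]).replace(" ",""))
print("cur",o["position"].round(4),np.degrees(cur).round(1),"tilt",M.as_matrix()[:,1].round(3),"end",p.round(4))
E
python3 plan.py 0.505 -0.227 0.17 -24 20 1
```

```text
[[[-33.0,3.0,-28.0],np.float64(0.082),1.0],[[-31.0,3.0,-30.0],np.float64(0.082),1.0],[[-28.0,3.0,-33.0],np.float64(0.082),1.0],[[-25.0,3.0,-35.0],np.float64(0.082),1.0],[[-22.0,3.0,-37.0],np.float64(0.082),1.0],[[-19.0,3.0,-38.0],np.float64(0.082),1.0],[[-16.0,2.0,-40.0],np.float64(0.082),1.0],[[-13.0,3.0,-41.0],np.float64(0.082),1.0]]
[[[-9.0,2.0,-42.0],np.float64(0.082),1.0],[[-6.0,3.0,-43.0],np.float64(0.082),1.0],[[-3.0,2.0,-43.0],np.float64(0.082),1.0],[[1.0,3.0,-43.0],np.float64(0.082),1.0],[[5.0,2.0,-43.0],np.float64(0.082),1.0],[[8.0,3.0,-42.0],np.float64(0.082),1.0],[[12.0,2.0,-42.0],np.float64(0.082),1.0],[[15.0,3.0,-41.0],np.float64(0.082),1.0]]
[[[18.0,2.0,-39.0],np.float64(0.082),1.0],[[21.0,3.0,-38.0],np.float64(0.082),1.0],[[24.0,2.0,-35.0],np.float64(0.082),1.0],[[27.0,3.0,-34.0],np.float64(0.082),1.0]]
cur [0.2169 0.5858 0.2221] 69.7 tilt [-0.001 -0.001 -1.   ] end [ 0.5047 -0.2272  0.1696]
```

```bash
sed -i 's/t=round(d\/N,3)/t=round(float(d)\/N,3)/' plan.py; python3 -m creep '[[[-33,1,-28],0.082,1],[[-31,1,-30],0.082,1],[[-28,1,-33],0.082,1],[[-25,1,-35],0.082,1],[[-22,1,-37],0.082,1],[[-19,1,-38],0.082,1],[[-16,1,-40],0.082,1],[[-13,1,-41],0.082,1]]'; python3 -m creep '[[[-9,2,-42],0.082,1],[[-6,2,-43],0.082,1],[[-3,2,-43],0.082,1],[[1,2,-43],0.082,1],[[5,2,-43],0.082,1],[[8,2,-42],0.082,1],[[12,2,-42],0.082,1],[[15,2,-41],0.082,1]]'; python3 plan.py 0.505 -0.227 0.19 -24 4 1
```

```text
time: 1.05
position: [0.3336, 0.2604, 0.2147]
tool_rot: [0.68, 0.195, -0.194, -0.68]
ft_force: [0.7, 0.8, 0.5]
grip_width: 0.0867
time: 1.85
position: [0.449, -0.0661, 0.1986]
tool_rot: [0.706, -0.035, 0.036, -0.706]
ft_force: [1.6, -0.2, 0.3]
grip_width: 0.087
[[[18.0,2.0,-39.0],0.08,1.0],[[21.0,2.0,-37.0],0.08,1.0],[[24.0,2.0,-35.0],0.08,1.0],[[26.0,3.0,-33.0],0.08,1.0]]
cur [ 0.449  -0.0661  0.1986] -5.7 tilt [ 0.001 -0.    -1.   ] end [ 0.5048 -0.2266  0.1897]
```

```bash
python3 -m creep '[[[18,2,-39],0.08,1],[[21,2,-37],0.08,1],[[24,2,-35],0.08,1],[[26,3,-33],0.08,1],[[0,0,0],0,1]]'
python3 - <<'E'
from h import *
c=robot.camera("wrist");cv2.imwrite("pics/w1.png",c["pixels"][:,:,::-1]);print(c["position"],c["rotation"])
print(proj(c,(.505,-.227,.072)))
c=robot.camera("top");cv2.imwrite("pics/t3.png",c["pixels"][:,:,::-1])
E
python3 plan.py .505 -.227 .1 -24 2 1
```

```text
time: 2.35
position: [0.5076, -0.2305, 0.1896]
tool_rot: [0.693, -0.146, 0.15, -0.69]
ft_force: [-0.0, -0.5, -0.1]
grip_width: 0.0873
[ 0.53970839 -0.1582551   0.35053728] [-0.14324458  0.02763168 -0.20701159  0.96740048]
(np.float64(312.6698314734597), np.float64(187.61948328259604))
[[[1.0,45.0,-1.0],0.001,1.0],[[0.0,44.0,-1.0],0.001,1.0]]
cur [ 0.5046 -0.225   0.1891] -23.9 tilt [-0.001  0.001 -1.   ] end [ 0.5047 -0.2272  0.1001]
```

View pics/w1.png

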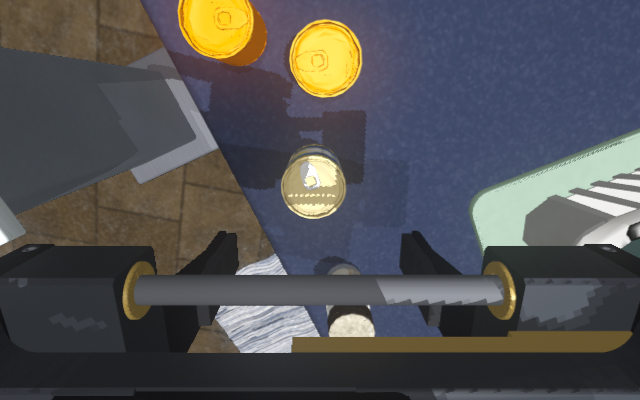

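View pics/t3.png

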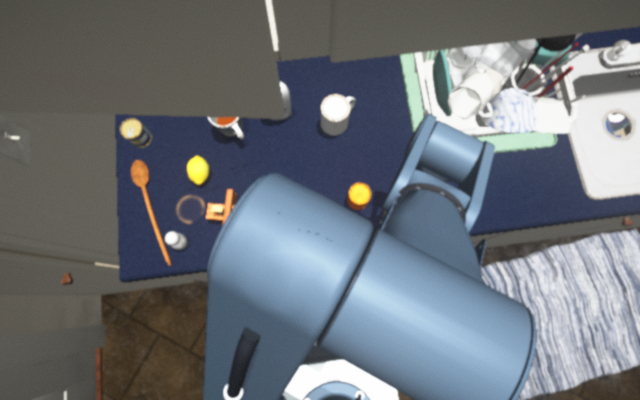

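Run:
```python
from h import *
c=robot.camera("wrist")
im=cv2.cvtColor(c["pixels"],cv2.COLOR_RGB2HSV)
print(onz(c,313.5,184.5,.072),onz(c,324.5,75-16.5,.072))
```

```text
[ 0.50324958 -0.21851972  0.072     ] [ 0.55243806 -0.12962303  0.072     ]
```

Run:
```python
from h import *
for k in range(2):
    c=robot.camera("wrist");o=robot.get_obs()
    print(c["position"].round(4),np.round(c["rotation"],4),o["position"].round(4),o["joint_velocities"].round(3),o["time"])
    g=cv2.cvtColor(c["pixels"],cv2.COLOR_RGB2HSV)
    m=((g[...,0]>15)&(g[...,0]<40)&(g[...,2]>100)).astype(np.uint8);m[:,:270]=0;m[:,360:]=0;m[:120]=0;m[235:]=0
    n,l,s,ce=cv2.connectedComponentsWithStats(m);print(s[1:][s[1:,4]>100])
cv2.imwrite("pics/w2.png",c["pixels"][100:240,230:400,::-1].repeat(4,0).repeat(4,1))
print(proj(c,(.505,-.227,.072)),proj(c,(.5567,-.1356,.072)))
```

```text
[ 0.5368 -0.1523  0.3503] [-0.1411  0.0307 -0.2039  0.9683] [ 0.504  -0.2231  0.1892] [ 0.013 -0.011  0.007 -0.003 -0.001  0.002] 2.55
[[ 295  154   37   17  140]
 [ 289  161   65   64 3099]]
[ 0.5366 -0.1516  0.3505] [-0.1411  0.0306 -0.2035  0.9684] [ 0.5042 -0.2229  0.1894] [ 0.008 -0.006  0.001 -0.001 -0.004 -0.001] 2.6
[[ 296  154   36   17  145]
 [ 289  161   65   64 3074]]
(np.float64(320.90669949557366), np.float64(193.95030573488137)) (np.float64(334.5961118064891), np.float64(65.78151037554949))
```

View pics/w2.png

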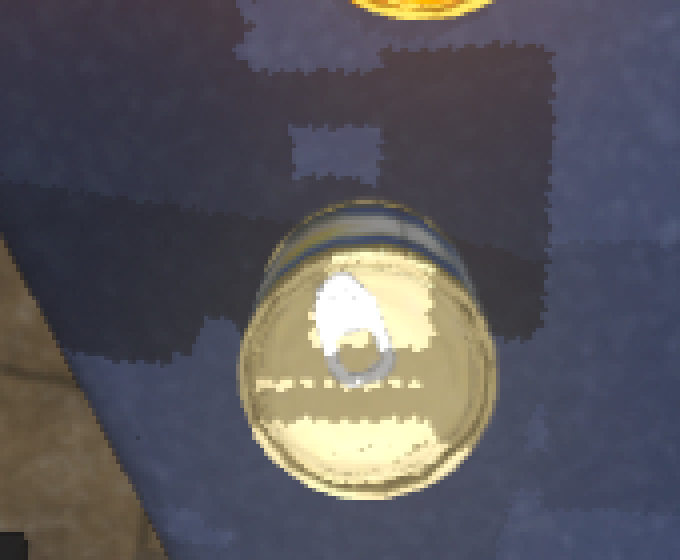

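```bash
python3 plan.py .505 -.2268 .1 -24 2 1
```

```text
[[[1.0,45.0,-2.0],0.002,1.0],[[1.0,44.0,-1.0],0.002,1.0]]
cur [ 0.5042 -0.2229  0.1894] -23.8 tilt [-0.001  0.001 -1.   ] end [ 0.5047 -0.2263  0.1004]
```

```bash
python3 -m creep '[[[1,40,-2],0.002,1],[[1,40,-1],0.001,1],[[0,0,0],0,1],[[0,0,0],0,1],[[0,0,0],0,1]]'; python3 plan.py .505 -.2268 .024 -24 3 1
```

```text
time: 3.1
position: [0.5067, -0.2282, 0.1115]
tool_rot: [0.692, -0.146, 0.148, -0.691]
ft_force: [-0.1, -0.1, 0.1]
grip_width: 0.0873
[[[-1.0,29.0,0.0],0.0,1.0],[[-1.0,29.0,0.0],0.0,1.0],[[-0.0,29.0,1.0],0.0,1.0]]
cur [ 0.5067 -0.2282  0.1115] -24.0 tilt [ 0.003 -0.002 -1.   ] end [ 0.5056 -0.2266  0.0245]
```

```bash
python3 -m creep '[[[-1,29,0],0,1],[[-1,29,0],0,1],[[0,29,0],0,1],[[0,0,0],0,1],[[0,0,0],0,1]]'; python3 -m creep '[[[0,0,0],0,0],[[0,0,0],0,0],[[0,0,0],0,0],[[0,0,0],0,0],[[0,0,0],0,0],[[0,0,0],0,0]]' 50
```

```text
time: 3.6
position: [0.5047, -0.2277, 0.0241]
tool_rot: [0.692, -0.146, 0.148, -0.691]
ft_force: [-0.1, 0.1, -0.4]
grip_width: 0.0869
time: 4.2
position: [0.5042, -0.2275, 0.0231]
tool_rot: [0.692, -0.147, 0.147, -0.691]
ft_force: [0.2, 0.5, 4.7]
grip_width: 0.0569
```

```bash
python3 -m creep '[[[0,-20,0],0,0],[[0,-35,0],0,0],[[0,-40,0],0,0],[[0,-40,0],0,0],[[0,-30,0],0,0],[[0,0,0],0,0],[[0,0,0],0,0],[[0,0,0],0,0]]'
python3 - <<'E'
from h import *
for n in("scene","wrist"):
    c=robot.camera(n);cv2.imwrite(f"pics/{n}4.png",c["pixels"][:,:,::-1])
    print(n,proj(c,(.5199,.028,.121)))
E
python3 plan.py 0.5199 0.0282 0.19 nan 8 0
```

```text
time: 5.0
position: [0.5021, -0.2261, 0.1853]
tool_rot: [-0.691, 0.149, -0.145, 0.692]
ft_force: [0.8, -0.4, -3.5]
grip_width: 0.0565
scene (np.float64(311.791307374147), np.float64(202.57629784746288))
wrist (np.float64(147.9257588774906), np.float64(-231.33259015700492))
[[[-11.0,-1.0,30.0],0.0,0.0],[[-11.0,-0.0,30.0],0.0,0.0],[[-11.0,-1.0,30.0],0.0,0.0],[[-11.0,-0.0,30.0],0.0,0.0],[[-11.0,-1.0,30.0],0.0,0.0],[[-11.0,-0.0,30.0],0.0,0.0],[[-11.0,-1.0,30.0],0.0,0.0],[[-11.0,-0.0,30.0],0.0,0.0]]
cur [ 0.5024 -0.2263  0.1853] -24.0 tilt [-0.004  0.003 -1.   ] end [0.5197 0.0287 0.1899]
```

View pics/scene4.png

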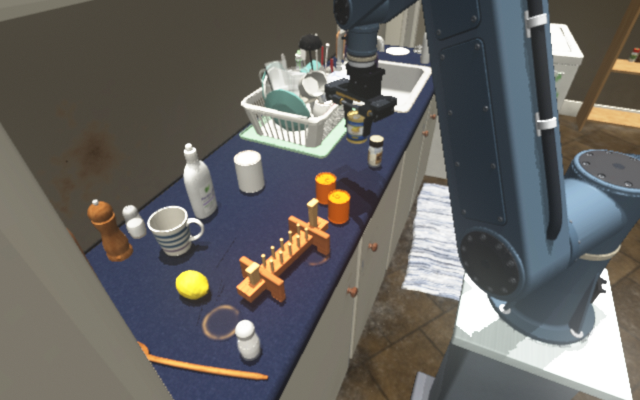

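View pics/wrist4.png

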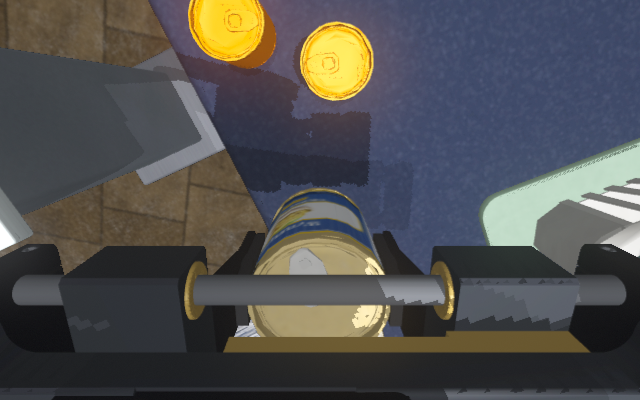

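```bash
python3 -m creep '[[[-11,0,30],0,0],[[-11,0,30],0,0],[[-11,0,30],0,0],[[-11,0,30],0,0],[[-11,0,30],0,0],[[-11,0,30],0,0],[[-11,0,30],0,0],[[-11,0,30],0,0]]';python3 -m creep '[[[0,0,0],0,0],[[0,0,0],0,0],[[0,0,0],0,0]]'; python3 plan.py 0.5199 0.0282 0.155 nan 2 0
python3 - <<'E'
from h import *
for n in("scene","wrist"):
    c=robot.camera(n);cv2.imwrite(f"pics/{n}5.png",c["pixels"][:,:,::-1])
crop(c:=robot.camera("scene"),240,380,130,280,4,"pics/s5.png")
E
```

```text
time: 5.9
position: [0.5202, 0.0292, 0.186]
tool_rot: [0.692, -0.148, 0.146, -0.692]
ft_force: [0.2, 0.0, -2.0]
grip_width: 0.0567
time: 6.2
position: [0.5208, 0.0272, 0.1868]
tool_rot: [0.692, -0.148, 0.147, -0.691]
ft_force: [0.5, -0.1, -3.4]
grip_width: 0.057
[[[-1.0,16.0,0.0],0.0,0.0],[[-0.0,16.0,1.0],0.0,0.0]]
cur [0.5208 0.0272 0.1868] -24.0 tilt [-0.001 -0.    -1.   ] end [0.5202 0.0285 0.1548]
```

View pics/s5.png

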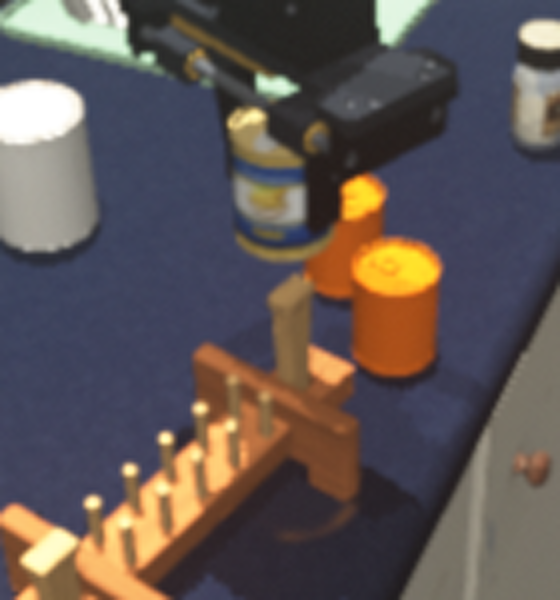

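View pics/wrist5.png

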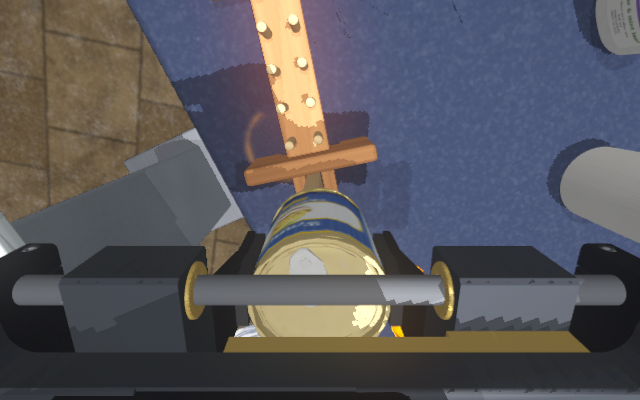

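```bash
python3 -m creep '[[[-1,16,0],0,0],[[0,16,1],0,0],[[0,4,0],0,0],[[0,0,0],0,0],[[0,0,0],0,0]]'; python3 -m creep '[[[0,3,0],0,0],[[0,3,0],0,0],[[0,0,0],0,0]]'
```

```text
time: 6.85
position: [0.521, 0.0287, 0.1521]
tool_rot: [0.692, -0.147, 0.148, -0.692]
ft_force: [-0.6, -0.6, -2.5]
grip_width: 0.0567
time: 7.15
position: [0.521, 0.029, 0.1459]
tool_rot: [0.692, -0.147, 0.148, -0.692]
ft_force: [0.6, 0.7, -1.8]
grip_width: 0.0569
```

```bash
python3 -m creep '[[[0,3,0],0,0],[[0,3,0],0,0],[[0,0,0],0,0]]';python3 -m creep '[[[0,3,0],0,0],[[0,3,0],0,0],[[0,0,0],0,0]]'
python3 - <<'E'
from h import *
crop(c:=robot.camera("scene"),240,380,130,280,4,"pics/s6.png")
E
```

```text
time: 7.45
position: [0.5211, 0.0291, 0.1397]
tool_rot: [-0.692, 0.147, -0.148, 0.692]
ft_force: [0.1, -1.4, 3.0]
grip_width: 0.0568
time: 7.75
position: [0.521, 0.0291, 0.1332]
tool_rot: [-0.692, 0.147, -0.147, 0.692]
ft_force: [1.2, -0.2, -0.1]
grip_width: 0.0565
```

View pics/s6.png

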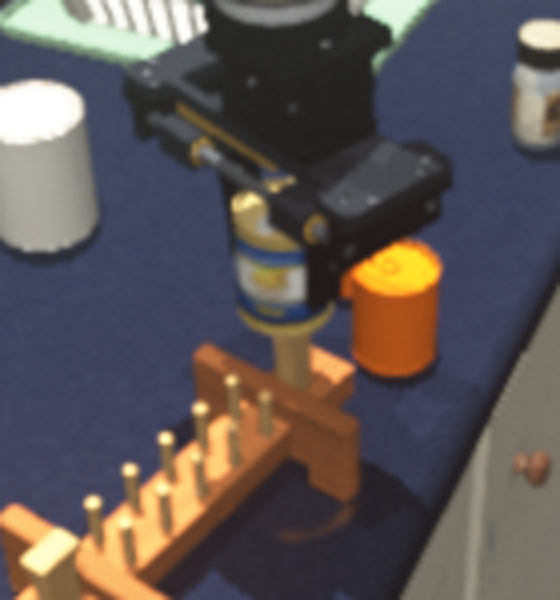

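```bash
python3 -m creep '[[[0,3,0],0,0],[[0,2,0],0,0],[[0,0,0],0,0],[[0,0,0],0,0]]';python3 -m creep '[[[0,-10,0],0,0],[[0,-20,0],0,0],[[0,-20,0],0,0],[[0,0,0],0,0],[[0,0,0],0,0],[[0,0,0],0,0]]'
python3 - <<'E'
from h import *
crop(c:=robot.camera("scene"),240,380,130,280,4,"pics/s7.png")
E
```

```text
time: 8.2
position: [0.5206, 0.0291, 0.1283]
tool_rot: [-0.692, 0.147, -0.147, 0.692]
ft_force: [1.4, -0.8, -0.9]
grip_width: 0.0565
time: 8.8
position: [0.519, 0.0294, 0.1774]
tool_rot: [0.692, -0.148, 0.146, -0.692]
ft_force: [-0.5, -0.4, -3.4]
grip_width: 0.0565
```

View pics/s7.png

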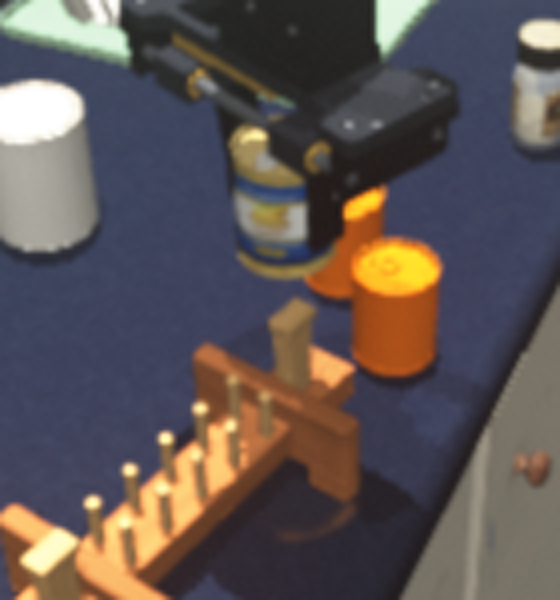

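```bash
python3 - <<'E'
from h import *
from scipy.optimize import brentq
c=robot.camera("scene")
for n,v in(("before",289),("after",314)):
    vv=v/4+130-.4
    print(n,brentq(lambda z:proj(c,(.5199,.0282,z))[1]-vv,.05,.16))
E
python3 plan.py 0.5205 0.0285 0.135 nan 1 0
```

```text
before 0.12337602575362891
after 0.10400392519799115
[[[1.5,42.4,-0.3],0.0,0.0]]
cur [0.5194 0.0293 0.1774] -24.0 tilt [-0.003  0.    -1.   ] end [0.5205 0.0285 0.135 ]
```

The wedge head dropped from about 123 mm to 104 mm, so it has been driven about 20 mm, and the tin is clear of it. Next is the second tap.

```bash
python3 -m creep '[[[1,20,0],0,0],[[0,20,0],0,0],[[0,5,0],0,0],[[0,4,0],0,0],[[0,4,0],0,0],[[0,4,0],0,0]]';python3 -m creep '[[[0,3,0],0,0],[[0,3,0],0,0],[[0,2,0],0,0],[[0,0,0],0,0]]'
```

```text
time: 9.5
position: [0.5211, 0.0289, 0.1223]
tool_rot: [0.692, -0.147, 0.147, -0.692]
ft_force: [-2.9, -0.6, 4.1]
grip_width: 0.0566
time: 9.9
position: [0.5213, 0.0288, 0.1133]
tool_rot: [-0.692, 0.147, -0.147, 0.692]
ft_force: [-2.2, 0.1, 0.6]
grip_width: 0.0567
```

```bash
python3 -m creep '[[[0,2,0],0,0],[[0,0,0],0,0]]';python3 -m creep '[[[0,1,0],0,0],[[0,0,0],0,0]]';python3 -m creep '[[[0,1,0],0,0],[[0,0,0],0,0]]'
```

```text
time: 10.1
position: [0.5213, 0.0288, 0.1113]
tool_rot: [-0.692, 0.147, -0.147, 0.692]
ft_force: [-2.4, 0.6, 1.1]
grip_width: 0.0567
time: 10.3
position: [0.5214, 0.0288, 0.111]
tool_rot: [0.692, -0.147, 0.147, -0.692]
ft_force: [-3.7, 1.2, 6.3]
grip_width: 0.0563
time: 10.5
position: [0.5215, 0.0288, 0.1109]
tool_rot: [0.692, -0.147, 0.147, -0.692]
ft_force: [-5.3, 0.9, 12.7]
grip_width: 0.0565
```

```bash
python3 -m creep '[[[0,1,0],0,0],[[0,0,0],0,0]]';python3 -m creep '[[[0,-15,0],0,0],[[0,-25,0],0,0],[[0,-25,0],0,0],[[0,-15,0],0,0],[[0,0,0],0,0],[[0,0,0],0,0],[[0,0,0],0,0]]'
python3 - <<'E'
from h import *
crop(c:=robot.camera("scene"),240,380,130,280,4,"pics/s8.png")
E
python3 plan.py 0.5042 -0.2272 0.185 nan 8 0
```

```text
time: 10.7
position: [0.5215, 0.0288, 0.1108]
tool_rot: [0.692, -0.147, 0.147, -0.692]
ft_force: [-6.5, -0.0, 19.7]
grip_width: 0.0568
time: 11.4
position: [0.5208, 0.0288, 0.1872]
tool_rot: [0.692, -0.148, 0.146, -0.692]
ft_force: [-0.3, -0.3, -3.4]
grip_width: 0.0567
[[[11.0,0.0,-30.0],0.0,0.0],[[11.0,0.0,-30.0],0.0,0.0],[[11.0,0.0,-30.0],0.0,0.0],[[11.0,0.0,-30.0],0.0,0.0],[[11.0,1.0,-30.0],0.0,0.0],[[11.0,0.0,-30.0],0.0,0.0],[[12.0,1.0,-30.0],0.0,0.0],[[11.0,0.0,-31.0],0.0,0.0]]
cur [0.5207 0.0288 0.1872] -24.0 tilt [-0.002  0.    -1.   ] end [ 0.504  -0.2276  0.1851]
```

View pics/s8.png

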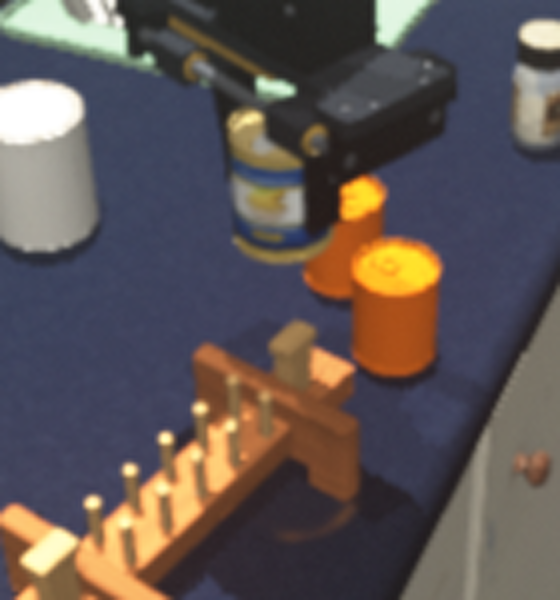

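The wedge is now as low as the other one: its head is at crop pixel (293,335), down from (291,289). The tin goes back to its old spot.

```bash
python3 -m creep '[[[11,0,-30],0,0],[[11,0,-30],0,0],[[11,0,-30],0,0],[[11,0,-30],0,0],[[11,0,-30],0,0],[[11,0,-30],0,0],[[12,0,-30],0,0],[[11,0,-31],0,0]]';python3 -m creep '[[[0,0,0],0,0],[[0,0,0],0,0],[[0,0,0],0,0]]'; python3 plan.py 0.5042 -0.2270 0.033 nan 5 0
```

```text
time: 12.25
position: [0.5042, -0.2287, 0.1873]
tool_rot: [-0.691, 0.148, -0.147, 0.692]
ft_force: [0.8, 0.1, -3.3]
grip_width: 0.057
time: 12.55
position: [0.504, -0.2264, 0.1876]
tool_rot: [-0.691, 0.148, -0.146, 0.692]
ft_force: [-0.4, 0.4, -3.1]
grip_width: 0.0566
[[[0.0,31.0,-0.0],0.0,0.0],[[0.0,31.0,-0.0],0.0,0.0],[[0.0,31.0,-0.0],0.0,0.0],[[0.0,31.0,-0.0],0.0,0.0],[[1.0,31.0,-1.0],0.0,0.0]]
cur [ 0.504  -0.2264  0.1876] -24.0 tilt [-0.002  0.002 -1.   ] end [ 0.5042 -0.2275  0.0326]
```

```bash
python3 -m creep '[[[0,35,0],0,0],[[0,35,0],0,0],[[0,35,0],0,0],[[0,35,0],0,0],[[0,10,0],0,0],[[0,5,0],0,0],[[0,0,0],0,0],[[0,0,0],0,0]]';python3 -m creep '[[[0,3,0],0,0],[[0,2,0],0,0],[[0,0,0],0,0]]';python3 -m creep '[[[0,2,0],0,0],[[0,0,0],0,0],[[0,0,0],0,0]]'
```

```text
time: 13.35
position: [0.5058, -0.2281, 0.035]
tool_rot: [0.692, -0.146, 0.148, -0.691]
ft_force: [0.1, -0.7, -2.8]
grip_width: 0.0567
time: 13.65
position: [0.5047, -0.2277, 0.0289]
tool_rot: [0.692, -0.147, 0.147, -0.692]
ft_force: [0.2, -0.0, -3.0]
grip_width: 0.0565
time: 13.95
position: [0.5046, -0.2276, 0.0265]
tool_rot: [-0.692, 0.147, -0.147, 0.692]
ft_force: [0.3, 0.1, -2.8]
grip_width: 0.0566
```

```bash
python3 -m creep '[[[0,2,0],0,0],[[0,0,0],0,0]]';python3 -m creep '[[[0,1,0],0,0],[[0,0,0],0,0]]'
```

```text
time: 14.15
position: [0.5045, -0.2275, 0.0243]
tool_rot: [-0.692, 0.147, -0.147, 0.692]
ft_force: [-0.1, 0.5, -3.6]
grip_width: 0.0567
time: 14.35
position: [0.5046, -0.2275, 0.0234]
tool_rot: [-0.692, 0.147, -0.147, 0.692]
ft_force: [0.7, 0.4, -2.7]
grip_width: 0.0566
```

```bash
python3 -m creep '[[[0,0.5,0],0,0],[[0,0.5,0],0,0],[[0,0,0],0,0]]';python3 -m creep '[[[0,0.5,0],0,0],[[0,0,0],0,0]]'
```

```text
time: 14.65
position: [0.5047, -0.2276, 0.0231]
tool_rot: [0.692, -0.147, 0.147, -0.692]
ft_force: [-1.2, 1.0, 2.8]
grip_width: 0.0564
time: 14.85
position: [0.5047, -0.2276, 0.023]
tool_rot: [0.692, -0.147, 0.147, -0.692]
ft_force: [-2.4, 1.5, 6.9]
grip_width: 0.0569
```

The tin is standing on the worktop: the vertical force changed from −3 N to +7 N. I'll release it and lift off.

```bash
python3 -m creep '[[[0,0,0],0,0.7],[[0,0,0],0,0.9],[[0,0,0],0,1],[[0,0,0],0,1],[[0,0,0],0,1],[[0,0,0],0,1]]';python3 -m creep '[[[0,-15,0],0,1],[[0,-30,0],0,1],[[0,-40,0],0,1],[[0,-40,0],0,1],[[0,-40,0],0,1],[[0,0,0],0,1],[[0,0,0],0,1],[[0,0,0],0,1]]'
python3 - <<'E'
from h import *
from scipy.optimize import brentq
c=robot.camera("wrist");cv2.imwrite("pics/w9.png",c["pixels"][:,:,::-1]);print(proj(c,(.505,-.227,.072)))
c=robot.camera("scene");cv2.imwrite("pics/s9.png",c["pixels"][:,:,::-1])
crop(c,230,400,120,310,3,"pics/s9c.png")
for h in(.088,.0915):print(proj(c,(.5199,.0282,h)))
E
```

```text
time: 15.45
position: [0.5047, -0.2276, 0.0219]
tool_rot: [-0.692, 0.147, -0.147, 0.692]
ft_force: [-0.0, -0.2, -0.4]
grip_width: 0.0854
time: 16.25
position: [0.5037, -0.2269, 0.1859]
tool_rot: [-0.691, 0.148, -0.146, 0.692]
ft_force: [0.4, -0.3, -1.1]
grip_width: 0.0869
(np.float64(319.5997168737199), np.float64(190.98977546807998))
(np.float64(312.09852379984073), np.float64(213.13129505361317))
(np.float64(312.0628753399402), np.float64(212.0409396589299))
```

View pics/w9.png

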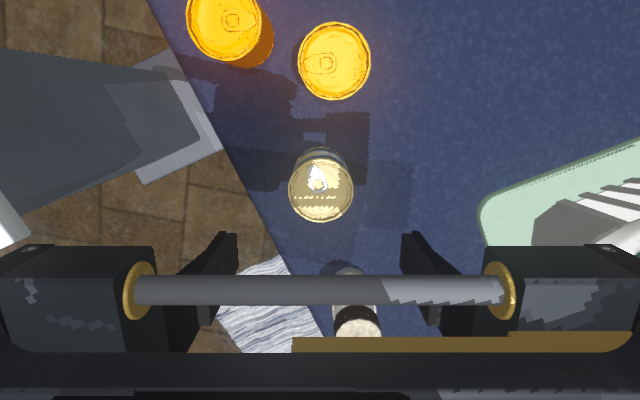

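View pics/s9c.png

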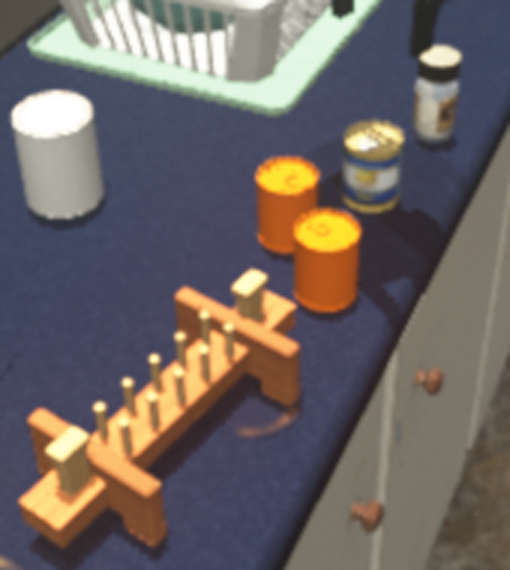

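View pics/s9.png

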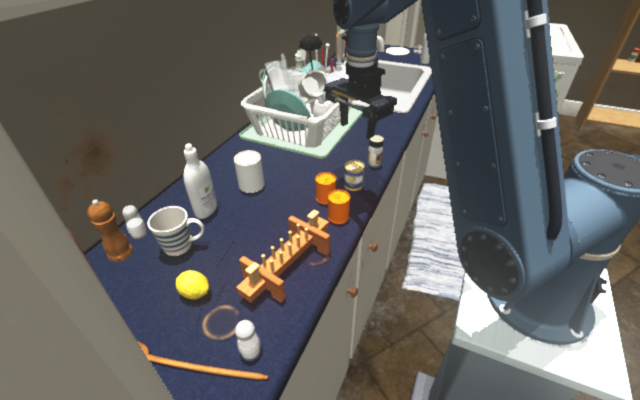

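The head's top sits at about row 213, where 88 mm projects. The tin stands upright at its old place, scene pixel (354,175), and the jar and shaker have not moved.

```bash
python3 -c "
from rig import robot
print(robot.hand_in())"
```

```text
the job is handed in; nothing more can be done
None
```

The job is handed in at about 16 s on the clock. The high wedge is fully home and the tin stands upright and released on its old spot. No verdict was reported, so this rests on my own checks.

- **First tap:** I gripped the tin low and drove the wedge about 20 mm. In the scene camera, the top of its head went from about 123 mm to 104 mm. I then lifted the tin about 50 mm clear.
- **Second tap:** I pushed until the wedge stopped. The wrist force rose to about 20 N with almost no further movement. Afterwards the head's top showed at image row 213.3, and 88 mm projects to row 213.1.
- **Setting down:** I lowered the tin until the vertical force changed from −3 N to +7 N, opened the gripper and lifted straight off.
- **Last pictures:** The tin was upright within about 1 mm of where it had stood, and the jar and shaker looked unmoved by eye. The gripper touched only the tin.

None of the final checks failed. One early wrist-camera reading put the tin 8 mm off because the arm was still settling; repeated at rest, it agreed to about 1 mm.

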